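# Let a medicine carton out of the tipping dispenser

### The job

Slide the metal stop plate straight up out of the grooves at the dispenser's outlet and stand it in the narrow grey bin. Then lift the tray by its rear handle bar, slowly and no steeper than it needs, until the carton slides out by itself into the pan; do not touch the carton. Finally lower the tray gently back to its rest and let go, leaving the other goods alone.

Things in the scene. Friction and masses are not known exactly. Their poses are not given: they have to be found in the camera images.
- dispenser: Grey carton dispenser fixed to the table, 130 wide. Origin on the table under the tray hinge; +x level towards outlet and pan, -x to the tray's handle (robot's side), z up. Along x: handle bar -195, tray -150 to 12, two upright grooved posts at 30 (y +-56, 120 high) holding the stop plate, a slide 36 degrees down, open pan 95 to 190 (floor 18 high, walls 50)
- plate_center (a point): Centre of the loose stop plate: aluminium sheet 6 thick (its x), 110 wide (y), 120 high (z), 0.19 kg. It starts upright in the two grooves (2 to 3 play), lower edge 45 and top edge 165 above the table, 45 above the posts; between the posts its faces are free. It must rise 75 to leave the grooves. Pinch it by its top edge, thickness between the fingers
- hinge (a point): Middle of the tray's hinge axis, 70 above the table; the axis runs along the dispenser's y
- handle (a point): Middle of the tray's handle: round black bar 12 in diameter, 92 long along the dispenser's y, 39 free between it and the tray's rear wall, 72 free between its brackets. At rest it is 195 behind the hinge axis and 20 above it (90 above the table). It circles about the hinge axis as the tray tips
- tray (a joint): Angle of the tipping steel tray (90 wide, walls 28 high, 0.35 kg) about the hinge, rad: 0 level on its rest, grows as the handle is lifted, stop at 0.9. It falls back if let go. Depending on friction the carton starts to slide at about 0.3 to 0.5; 0.65 is too steep
- carton_center (a point): Centre of the loose medicine carton, 80 x 60 x 40 high, white with a blue band, about 0.14 kg, lying in the tray with its bottom 76 above the table, the 80 side along the tray. It must not be touched by the robot
- pan (a point): Point on the floor of the dispenser's pan, 130 ahead of the hinge axis and 18 above the table; axes as the dispenser's
- bin: Narrow open-topped grey plastic bin fixed to the table, outside 44 (its x) by 146 (its y) by 70 high, walls and floor 4. Origin at the centre of its underside. The plate stands in it with its width along the bin's y, sticking out above; it may lean against the wall
- jar_center (a point): Bystander: centre of an amber jar, 64 diameter, 110 high
- bottle_center (a point): Bystander: centre of a white bottle, 56 diameter, 130 high
- pack_center (a point): Bystander: centre of a white and green medicine pack 50 x 100 x 60 high

How it is judged:
On the way, in this order (a step that is already met when the one before it is completed fails the run):
1. the stop plate has been lifted clear of the grooves (z of plate_center in the frame of dispenser above 0.175 m), for 0.05 s.
2. the plate stands released in the bin, the tray still down (z of plate_center in the frame of bin below 0.075 m and horizontal distance between plate_center and bin below 0.05 m and angle between plate_center's own z axis and vertical below 0.5 rad and contact force between the fingers and plate below 0.1 N and value of joint tray below 0.1 rad), for 0.2 s.
3. the tray is tipped and the carton has slid out into the pan (value of joint tray above 0.15 rad and x of carton_center in the frame of pan above -0.055 m and z of carton_center in the frame of pan below 0.06 m), for 0.1 s.
At the end, for the whole second after the job is handed in: Carton at rest in the pan: centre 55 mm behind to 60 ahead of the pan point, within 60 to either side, under 60 above it. Tray down on its rest (under 0.03 rad). Plate at rest in the bin: centre under 75 mm above its underside, within 50 of its centre, leaning under 0.5 rad (x of carton_center in the frame of pan between -0.055 and 0.06 m and y of carton_center in the frame of pan between -0.06 and 0.06 m and z of carton_center in the frame of pan below 0.06 m and linear speed of each of carton, plate below 0.03 m/s and value of joint tray below 0.03 rad and z of plate_center in the frame of bin below 0.075 m and horizontal distance between plate_center and bin below 0.05 m and angle between plate_center's own z axis and vertical below 0.5 rad); the robot touches nothing.
It fails at once if the robot touches the carton (contact force between any of the arm, the fingers and carton above 0.5 N).
It fails at once if the tray is tipped steeper than 0.65 rad (value of joint tray above 0.65 rad).
It fails at once if the tray is jerked up (over 1 rad/s) (velocity of joint tray above 1 rad/s).
It fails at once if the tray is let fall (over 2.5 rad/s) (velocity of joint tray below -2.5 rad/s).
It fails at once if the jar, the bottle or the pack is moved more than 30 mm (distance of any of jar_center, bottle_center, pack_center from where it was at the start of the episode above 0.03 m).
It also fails if it takes over 72 s, if anything falls off the work surface, if the arm or the gripper's body presses on something with over 40 N, if the wrist force passes 120 N, or if a joint passes its speed limit or range.

### The arm

A 7-joint arm with a two-finger parallel gripper is mounted at the origin on the work surface. World frame = base frame: x ahead of the robot, y to its left, z up, the work surface at z = 0. Lengths are in m, angles in rad, forces in N, time in s.
With the tool pointing down it reaches from about 0.425 to 0.875 m from the base axis. Payload 4.7 kg.
Tool frame: the origin (TCP) lies between the finger pads; the fingertips stand 14 mm ahead of it and the grasp point (between the pads) lies 5 mm behind it; z points along the fingers, y is the line along which they close (so a half turn about z gives the same grasp; the last joint's range is limited). The gripper opens to 87 mm and grips with 3 to 60 N. Pads are 19 mm wide; open, the fingers measure 117 mm over their backs; the gripper's body (75 mm by 190 mm) begins 51 mm behind the grasp point.
Start: joints at [-1.303, 0.321, -0.07, 1.45, 0.023, 1.371, -0.057], TCP at [0.163, 0.629, 0.237] pointing down, gripper open.
Joint ranges: [-2.86, 2.86], [-0.3, 2.09], [-1.38, 1.24], [0.06, 2.45], [-1.56, 4.7], [0.09, 2.05], [-2.69, 2.69]. Speed limits (rad/s): [2.57, 2.57, 3.14, 3.14, 3.14, 3.14, 3.14].

### API

Orientations are given as a rotation vector (axis times angle).
In Python, from bench import ctrl gives the robot as it stands.
- The arm moves only by the tool step_arm, never from a script. Its argument "commands" is a list of rows, each an object with "travel": the shift along the tool's x, y, z in m, a list of three; "turn": the turn, a rotation vector about the tool's x, y, z in degrees, a list of three. A call has 1 to 5 rows; each row is the pose to reach, as a shift and turn from the pose commanded when the call began, along the tool's axes at that moment; what a row does not reach only later rows make up. A row lasts 1/10 s, in which the tool goes at most 50 mm and 8.59 degrees, less where a joint would pass 70% of its speed; a pose out of reach is approached as far as the arm can. A call with a gripper value outside its range is refused whole. "gripper" is the opening, from 0 (shut) to 1 (fully open), set as the call begins (left out, the last holds). The fingers move at their own pace and stop on an object; "force" is the grip in N (left out, the last holds). Time passes only in rows, so rows that repeat a pose let the fingers close. It gives the time, the measured TCP pose, the force, the opening and the grip force at its end, in the units of the state.
- ctrl.get_state(): the state, without advancing time (a new reading comes with each control period).
- ctrl.get_image(name): name is "side" or "top" or "wrist"; returns the picture (400x640x3 uint8, red, green, blue); there is no depth.
- ctrl.camera_model(name): a dict with "fx", "fy", "cx", "cy" (pixels), "k1" (the pictures are not rectified: a ray, as slopes to the right and down, at radius r is drawn at 1 + k1 r^2 times it, then the intrinsics apply), "R" (3x3) and "t" (3): a world point X has camera coordinates R X + t; the wrist camera has in their place "T_tool_cam" (4x4, takes a point from camera to tool coordinates, whose origin is the TCP and whose axes are the flange's). Camera axes: x right, y down, z forward; pixel columns grow to the right and rows downward; lengths in m; the calibration is good to about 2 mm. A picture is of the moment at which its call begins: read the wrist's pose just before it. camera_model takes no time and is no camera call.
- ctrl.close_job(): hands the job in; it is judged then, once.
The state is a dict: "time": time; "joint_positions": joint angles; "qd": joint speeds; "joint_torque": joint torques, N m; "position": TCP position; "tool_rot": TCP orientation; "ft_force": force on the tool from outside, world axes, zero at the start; "torque": the same for the moment, N m; "grip_width": opening from 0.0 (shut) to 1.0 (fully open); "grip_force": force on a finger pad.
Only numpy, scipy, OpenCV 4.12 (cv2) and the standard library are available. Lean on these libraries where they do the work, as an engineer would, in place of code of your own. Each camera call takes 0.05 s, during which the arm holds its last target. There are 200 camera calls.

## Working session

There is one attempt and no reset: what is moved stays moved. The work goes in short steps, Python scripts to look and compute and a tool call to move; the robot and the scene stay as the last step left them, time stands still between calls to the robot, and variables do not carry over. Pictures are saved under pics/ and viewed, at most 10 in all, crops included, and the job is handed in when it is done.

Besides the shell and the picture viewer there is one more tool, called after ">>>" as name(argument=value, ...), one argument or row to a line, values as JSON. step_arm: Moves the arm, as the interface text tells. Its arguments: {"type":"object","properties":{"commands":{"type":"array"},"gripper":{"type":"number"},"force":{"type":"number"}},"required":["commands"]}

```bash
mkdir -p pics; ls; cat > h.py <<'E'
import numpy as np, cv2
from bench import ctrl
from scipy.spatial.transform import Rotation as Rn
def save(name,fn):
    im=ctrl.get_image(name); cv2.imwrite('pics/'+fn,im[:,:,::-1]); return im
def ray(name,u,v,st=None):
    m=ctrl.camera_model(name)
    xd=np.array([(u-m['cx'])/m['fx'],(v-m['cy'])/m['fy']]); x=xd.copy()
    for _ in range(30): x=xd/(1+m['k1']*(x@x))
    d=np.array([x[0],x[1],1.])
    if 'R' in m and m['R'] is not None:
        R=np.array(m['R']); t=np.array(m['t']); return -R.T@t, R.T@d
    T=np.array(m['T_tool_cam']); Rt=Rn.from_rotvec(st['tool_rot']).as_matrix()
    return Rt@T[:3,3]+np.array(st['position']), Rt@T[:3,:3]@d
def onz(name,u,v,z,st=None):
    o,d=ray(name,u,v,st); return o+d*(z-o[2])/d[2]
def proj(name,X):
    m=ctrl.camera_model(name); c=np.array(m['R'])@np.array(X)+np.array(m['t']); x=c[:2]/c[2]; x=x*(1+m['k1']*(x@x))
    return np.array([m['fx']*x[0]+m['cx'],m['fy']*x[1]+m['cy']])
E
python3 - <<'E'
from h import *
a=save('side','s0.png');b=save('top','t0.png')
for n in('side','top'):
    m=ctrl.camera_model(n);print(n,m['fx'],-np.array(m['R']).T@np.array(m['t']))
s=ctrl.get_state();print(s['tool_rot'],s['time'])
print(Rn.from_rotvec(s['tool_rot']).as_matrix().round(3)); print(np.array(ctrl.camera_model('wrist')['T_tool_cam']).round(3))
E
```

```text
pics
side 393.1705084470703 [0.50830309 0.8144638  0.82082182]
top 508.677250122532 [0.3518728  0.00632812 1.4309023 ]
[-3.97451252e-01 -3.11621262e+00  2.53746535e-03] 0.1
[[-0.968  0.251 -0.   ]
 [ 0.251  0.968 -0.002]
 [-0.    -0.002 -1.   ]]
[[ 0.    -0.96  -0.28   0.076]
 [ 1.     0.001 -0.001 -0.   ]
 [ 0.001 -0.28   0.96  -0.147]
 [ 0.     0.     0.     1.   ]]
```

View pics/t0.png

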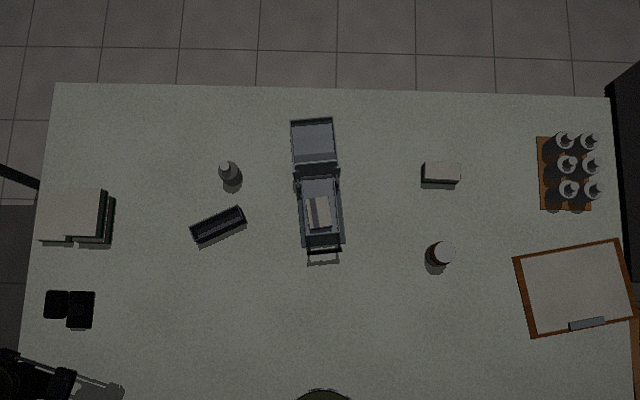

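View pics/s0.png

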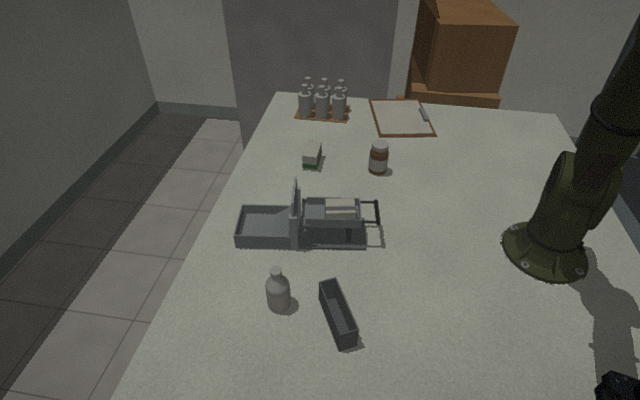

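The top view has world +x up and +y to the left. The dispenser is at about (318,190), with its handle bar near (323,250) and pan near (313,140), and the bin is at (218,225). I'll enlarge the crops to pick corners.

```bash
python3 - <<'E'
import cv2,numpy as np
t=cv2.imread('pics/t0.png')[105:275,180:360]
t=cv2.resize(t,None,fx=3.5,fy=3.5,interpolation=cv2.INTER_CUBIC)
t=np.clip((t/255.)**.6*300,0,255).astype('uint8')
cv2.imwrite('pics/t1.png',t)
s=cv2.imread('pics/s0.png')[170:355,225:395]
s=cv2.resize(s,None,fx=3.2,fy=3.2,interpolation=cv2.INTER_CUBIC)
s=np.clip((s/255.)**.6*300,0,255).astype('uint8')
cv2.imwrite('pics/s1.png',s)
E
```

```text
(no output)
```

View pics/t1.png

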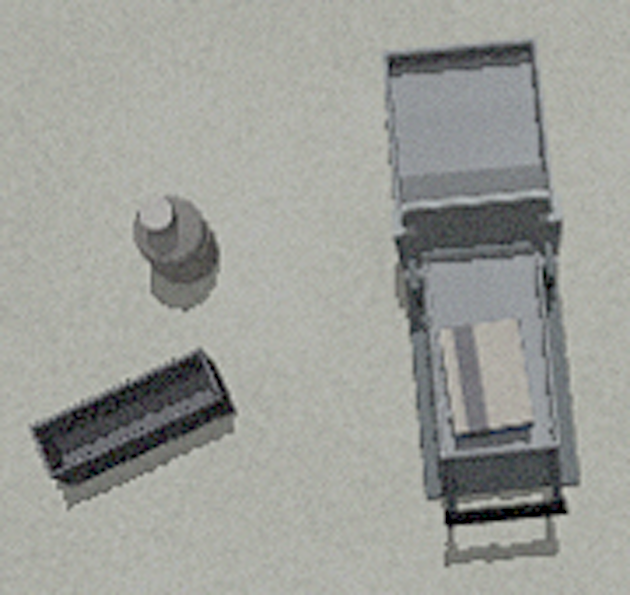

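View pics/s1.png

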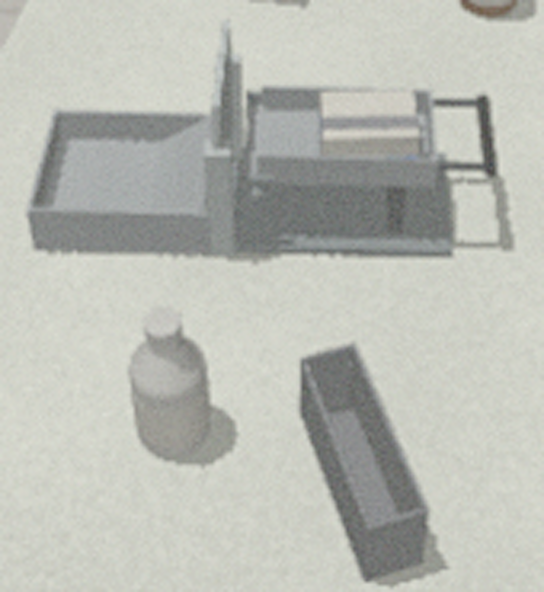

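The bin's rim corners in the enlarged top crop are about (32,428), (203,348), (236,408) and (58,484). The handle bar runs (446,517) to (566,507), the pan's front corners are (387,55) and (532,42), and the plate's top edge runs about (401,207) to (556,193). In the side crop the plate's top edge is at about (226,22).

```bash
python3 - <<'E'
from h import *
f=lambda u,v,z:onz('top',u/3.5+180,v/3.5+105,z)
g=lambda u,v,z:onz('side',u/3.2+225,v/3.2+170,z)
B=np.array([f(*p,.07) for p in[(32,428),(203,348),(236,408),(58,484)]]);print('bin',B.round(3).tolist(),B.mean(0).round(4))
d=(B[1]+B[2]-B[0]-B[3]);print('bin y ang',np.degrees(np.arctan2(d[1],d[0])), np.linalg.norm(d)/2)
Bs=np.array([g(*p,.07) for p in[(302,360),(355,345),(427,512),(366,524)]]);print('bin side',Bs.round(3).tolist(),Bs.mean(0).round(4))
h=np.array([f(446,517,.09),f(566,507,.09)]);p=np.array([f(387,55,.05),f(532,42,.05)]);k=np.array([f(401,207,.165),f(556,193,.165)])
for n,q in zip(['handle','pan','plate'],[h,p,k]):
    d=q[0]-q[1];print(n,q.mean(0).round(4),np.linalg.norm(d).round(3),'yaw',np.degrees(np.arctan2(-d[0],d[1])).round(2))
u=(p.mean(0)-h.mean(0))[:2];print('axis yaw',np.degrees(np.arctan2(u[1],u[0])),np.linalg.norm(u))
u/=np.linalg.norm(u);H=h.mean(0)[:2]+.195*u;print('hinge',H,'plate',H+.03*u)
print('side handle',g(487,97,.09),g(490,172,.09),'plate side',g(226,22,.165))
print('bottle',f(156,213,.13),g(163,322,.13))
E
```

```text
bin [[0.527, 0.376, 0.07], [0.594, 0.248, 0.07], [0.547, 0.219, 0.07], [0.484, 0.353, 0.07]] [0.5381 0.2991 0.07  ]
bin y ang -63.62441758033549 0.14614968135052336
bin side [[0.593, 0.255, 0.07], [0.556, 0.235, 0.07], [0.492, 0.364, 0.07], [0.531, 0.378, 0.07]] [0.5431 0.3081 0.07  ]
handle [0.4719 0.0085 0.09  ] 0.091 yaw 6.48
pan [0.852  0.0579 0.05  ] 0.119 yaw 7.13
plate [0.6934 0.0354 0.165 ] 0.114 yaw 7.07
axis yaw 7.399208474558197 0.38330265661376234
hinge [0.66528143 0.03360522] plate [0.69503162 0.03746868]
side handle [ 0.47352857 -0.03729247  0.09      ] [0.46668949 0.05713227 0.09      ] plate side [ 0.70076196 -0.01101491  0.165     ]
bottle [0.68547474 0.27954583 0.13      ] [0.68595454 0.2831076  0.13      ]
```

The views agree: dispenser yaw is about 7.2°, plate top at (0.694, 0.037, 0.165), handle at (0.471, 0.009, 0.09), and bin centre at about (0.540, 0.303) with its x axis at 26.4°. Now I'll move above the plate.

>>> step_arm(
  commands=[
    {"travel": [-0.166,-0.11,0],"turn": [0,0,17]},
    {"travel": [-0.166,-0.11,0],"turn": [0,0,17]},
    {"travel": [-0.166,-0.11,0],"turn": [0,0,17]},
    {"travel": [-0.166,-0.11,0],"turn": [0,0,17]},
    {"travel": [-0.166,-0.11,0],"turn": [0,0,17]},
  ],
  gripper=0.5,
)

```text
time: 0.6
position: [0.3035, 0.4745, 0.2366]
tool_rot: [0.871, 3.014, -0.003]
ft_force: [0.6, -0.4, -0.9]
grip_width: 0.631
grip_force: 0.0
```

```bash
cat >> h.py <<'E'
def go(p,ydeg):
    "tool-frame travel and turn (deg) to TCP p, tool pointing down, tool y at world yaw ydeg"
    s=ctrl.get_state();R=Rn.from_rotvec(s['tool_rot']).as_matrix()
    a=np.radians(ydeg);y=np.array([np.cos(a),np.sin(a),0]);z=np.array([0,0,-1.]);x=np.cross(y,z)
    T=np.stack([x,y,z],1)
    print('t',round(s['time'],2),'pos',np.round(s['position'],4),'F',np.round(s['ft_force'],1),'grip',round(s['grip_width'],3),round(s['grip_force'],1))
    print(' travel',(R.T@(np.array(p)-s['position'])).round(4).tolist(),'turn',np.degrees(Rn.from_matrix(R.T@T).as_rotvec()).round(2).tolist())
E
python3 -c "
from h import *
go([.694,.037,.25],7.2)"
```

```text
t 0.6 pos [0.3035 0.4745 0.2366] F [ 0.6 -0.4 -0.9] grip 0.631 0.0
 travel [-0.5638, -0.1617, -0.0107] turn [0.07, 0.26, 50.55]
```

>>> step_arm(
  commands=[
    {"travel": [-0.188,-0.054,-0.004]},
    {"travel": [-0.188,-0.054,-0.004]},
    {"travel": [-0.188,-0.054,-0.004]},
    {"travel": [-0.188,-0.054,-0.004]},
    {"travel": [-0.188,-0.054,-0.004]},
  ],
)

```text
$.commands[0]: bad value
```

>>> step_arm(
  commands=[
    {"travel": [-0.188,-0.054,-0.004]},
    {"travel": [-0.188,-0.054,-0.004]},
    {"travel": [-0.188,-0.054,-0.004]},
    {"travel": [-0.188,-0.054,-0.004]},
    {"travel": [-0.188,-0.054,-0.004]},
  ],
)

```text
$.commands[0]: bad value
```

>>> step_arm(
  commands=[
    {"travel": [0,0,0],"turn": [0,0,25]},
    {"travel": [0,0,0],"turn": [0,0,25]},
    {"travel": [0,0,0],"turn": [0,0,25]},
    {"travel": [0,0,0],"turn": [0,0,25]},
    {"travel": [0,0,0],"turn": [0,0,25]},
  ],
)

```text
time: 1.1
position: [0.296, 0.481, 0.2363]
tool_rot: [1.483, 2.769, -0.001]
ft_force: [0.0, -0.2, -0.4]
grip_width: 0.501
grip_force: 0.0
```

>>> step_arm(
  commands=[
    {"travel": [0,0,0],"turn": [0,0,25.5]},
    {"travel": [0,0,0],"turn": [0,0,25.5]},
    {"travel": [0,0,0],"turn": [0,0,25.5]},
    {"travel": [0,0,0],"turn": [0,0,25.5]},
    {"travel": [0,0,0],"turn": [0,0,25.5]},
  ],
)

```text
time: 1.6
position: [0.2962, 0.4811, 0.2365]
tool_rot: [2.056, 2.375, -0.0]
ft_force: [-0.3, 0.8, -0.1]
grip_width: 0.501
grip_force: 0.0
```

```bash
python3 -c "
from h import *
go([.694,.037,.25],7.2)
save('wrist','w0.png')
"
```

```text
t 1.6 pos [0.2962 0.4811 0.2365] F [-0.3  0.8 -0.1] grip 0.501 0.0
 travel [-0.4966, 0.33, -0.0135] turn [-0.0, 0.01, 1.05]
```

View pics/w0.png

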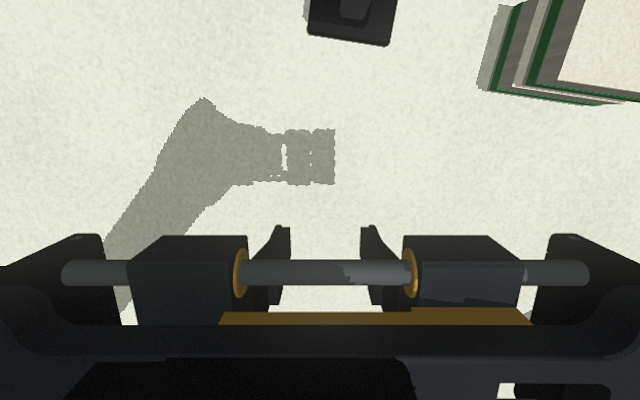

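The wrist image shows only bare table at the jaw, because the two travel calls were refused: each row needs a "turn". I'll continue with both fields.

>>> step_arm(
  commands=[
    {"travel": [-0.166,0.11,-0.004],"turn": [0,0,1]},
    {"travel": [-0.166,0.11,-0.004],"turn": [0,0,1]},
    {"travel": [-0.166,0.11,-0.004],"turn": [0,0,1]},
    {"travel": [-0.166,0.11,-0.004],"turn": [0,0,1]},
    {"travel": [-0.166,0.11,-0.004],"turn": [0,0,1]},
  ],
)

```text
time: 2.15
position: [0.4341, 0.3244, 0.2412]
tool_rot: [2.091, 2.339, 0.001]
ft_force: [-0.6, -0.1, 0.3]
grip_width: 0.497
grip_force: 0.0
```

>>> step_arm(
  commands=[
    {"travel": [-0.166,0.11,-0.004],"turn": [0,0,0]},
    {"travel": [-0.166,0.11,-0.004],"turn": [0,0,0]},
    {"travel": [-0.166,0.11,-0.004],"turn": [0,0,0]},
    {"travel": [-0.166,0.11,-0.004],"turn": [0,0,0]},
    {"travel": [-0.166,0.11,-0.004],"turn": [0,0,0]},
  ],
)

```text
time: 2.65
position: [0.5617, 0.1718, 0.245]
tool_rot: [2.09, 2.338, -0.002]
ft_force: [0.9, 0.1, 0.2]
grip_width: 0.501
grip_force: 0.0
```

>>> step_arm(
  commands=[
    {"travel": [-0.166,0.11,-0.004],"turn": [0,0,0]},
    {"travel": [-0.166,0.11,-0.004],"turn": [0,0,0]},
    {"travel": [-0.166,0.11,-0.004],"turn": [0,0,0]},
    {"travel": [-0.166,0.11,-0.004],"turn": [0,0,0]},
    {"travel": [-0.166,0.11,-0.004],"turn": [0,0,0]},
  ],
)

```text
time: 3.15
position: [0.689, 0.02, 0.2473]
tool_rot: [2.089, 2.34, -0.008]
ft_force: [-0.1, -0.9, 0.4]
grip_width: 0.497
grip_force: 0.0
```

```bash
python3 -c "
from h import *
go([.694,.037,.25],7.2)
save('wrist','w1.png')
"
```

```text
t 3.15 pos [0.689  0.02   0.2473] F [-0.1 -0.9  0.4] grip 0.497 0.0
 travel [0.0163, 0.0069, -0.0028] turn [-0.04, 0.39, -0.7]
```

View pics/w1.png

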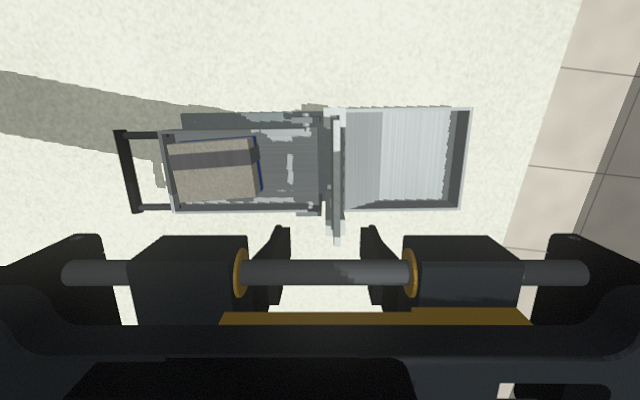

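The wrist view shows the plate's top edge running from about (336,113) to (337,243), midway between the fingertips (283 and 367). The handle runs (120,130) to (137,212), and the carton is still in the tray. I'll compute from these.

```bash
python3 -c "
from h import *
s=ctrl.get_state()
im=cv2.imread('pics/w1.png'); 
for v in (120,150,180,210,235,245): print(v,im[v,322:352].mean(1).astype(int).tolist())
a=onz('wrist',337,113,.165,s);b=onz('wrist',337,243,.165,s);print(a,b,(a+b)/2,np.linalg.norm(a-b),np.degrees(np.arctan2(-(a-b)[0],(a-b)[1])))
a=onz('wrist',120,130,.09,s);b=onz('wrist',137,212,.09,s);print(a,b,(a+b)/2,np.linalg.norm(a-b),np.degrees(np.arctan2(-(a-b)[0],(a-b)[1])))
"
```

```text
120 [93, 116, 133, 136, 135, 135, 135, 135, 107, 84, 94, 159, 186, 189, 190, 192, 194, 191, 215, 224, 223, 223, 225, 215, 180, 165, 169, 168, 168, 166]
150 [92, 93, 95, 92, 93, 92, 93, 94, 90, 85, 79, 157, 199, 206, 210, 212, 210, 194, 133, 89, 88, 91, 110, 152, 166, 167, 167, 163, 167, 166]
180 [90, 90, 90, 90, 92, 91, 90, 90, 88, 87, 80, 113, 133, 136, 133, 130, 133, 126, 102, 90, 90, 110, 124, 154, 169, 170, 167, 169, 171, 166]
210 [219, 236, 236, 163, 89, 96, 97, 96, 99, 92, 84, 111, 131, 135, 132, 131, 134, 130, 105, 94, 92, 131, 166, 181, 185, 186, 187, 186, 186, 187]
235 [235, 235, 233, 224, 217, 217, 216, 215, 215, 219, 193, 133, 122, 132, 133, 133, 130, 128, 188, 221, 222, 223, 223, 228, 229, 229, 230, 232, 234, 237]
245 [223, 227, 231, 231, 232, 234, 235, 232, 229, 228, 233, 206, 202, 210, 209, 207, 208, 211, 222, 229, 231, 231, 230, 229, 232, 234, 233, 233, 234, 235]
[0.68848037 0.10117672 0.165     ] [ 0.70283863 -0.00916938  0.165     ] [0.6956595  0.04600367 0.165     ] 0.11127633115275037 7.413687630967255
[0.46739386 0.05742802 0.09      ] [ 0.47852032 -0.03323528  0.09      ] [0.47295709 0.01209637 0.09      ] 0.09134348422327832 6.996519302984424
```

```bash
python3 -c "
from h import *
go([.6955,.042,.146],7.3)
"
```

```text
t 3.2 pos [0.6877 0.0243 0.2474] F [-1.   0.5  0.8] grip 0.501 0.0
 travel [0.017, 0.01, 0.1013] turn [-0.09, 0.17, -0.61]
```

>>> step_arm(
  commands=[
    {"travel": [0.017,0.01,0],"turn": [0,0.2,-0.6]},
    {"travel": [0.017,0.01,0.025],"turn": [0,0.2,-0.6]},
    {"travel": [0.017,0.01,0.06],"turn": [0,0.2,-0.6]},
    {"travel": [0.017,0.01,0.09],"turn": [0,0.2,-0.6]},
    {"travel": [0.017,0.01,0.101],"turn": [0,0.2,-0.6]},
  ],
)

```text
time: 3.7
position: [0.6924, 0.0522, 0.144]
tool_rot: [-2.057, -2.363, -0.0]
ft_force: [-0.6, -0.2, 0.6]
grip_width: 0.502
grip_force: 0.0
```

>>> step_arm(
  commands=[
    {"travel": [0,0,0],"turn": [0,0,0]},
    {"travel": [0,0,0],"turn": [0,0,0]},
    {"travel": [0,0,0],"turn": [0,0,0]},
    {"travel": [0,0,0],"turn": [0,0,0]},
    {"travel": [0,0,0],"turn": [0,0,0]},
  ],
  gripper=0,
  force=10,
)

```text
time: 4.2
position: [0.6953, 0.047, 0.1488]
tool_rot: [-2.069, -2.362, -0.006]
ft_force: [0.4, -0.3, 0.2]
grip_width: 0.133
grip_force: 0.0
```

>>> step_arm(
  commands=[
    {"travel": [0,0,0],"turn": [0,0,0]},
    {"travel": [0,0,0],"turn": [0,0,0]},
    {"travel": [0,0,0],"turn": [0,0,0]},
    {"travel": [0,0,0],"turn": [0,0,0]},
  ],
  force=35,
)

```text
time: 4.6
position: [0.6952, 0.047, 0.1483]
tool_rot: [-2.069, -2.362, -0.005]
ft_force: [0.6, -0.8, 3.8]
grip_width: 0.065
grip_force: 35.0
```

Gripped: the opening is about 5.7 mm, which matches the plate. Lifting gently.

>>> step_arm(
  commands=[
    {"travel": [0,0,-0.006],"turn": [0,0,0]},
    {"travel": [0,0,-0.012],"turn": [0,0,0]},
    {"travel": [0,0,-0.018],"turn": [0,0,0]},
    {"travel": [0,0,-0.024],"turn": [0,0,0]},
    {"travel": [0,0,-0.03],"turn": [0,0,0]},
  ],
)

```text
time: 5.1
position: [0.6944, 0.0469, 0.1779]
tool_rot: [-2.068, -2.361, -0.003]
ft_force: [-0.2, 0.1, -2.1]
grip_width: 0.068
grip_force: 35.0
```

>>> step_arm(
  commands=[
    {"travel": [0,0,-0.006],"turn": [0,0,0]},
    {"travel": [0,0,-0.012],"turn": [0,0,0]},
    {"travel": [0,0,-0.018],"turn": [0,0,0]},
    {"travel": [0,0,-0.024],"turn": [0,0,0]},
    {"travel": [0,0,-0.03],"turn": [0,0,0]},
  ],
)

```text
time: 5.6
position: [0.6947, 0.0468, 0.2081]
tool_rot: [-2.068, -2.361, -0.004]
ft_force: [-0.6, 0.4, -1.6]
grip_width: 0.066
grip_force: 35.0
```

>>> step_arm(
  commands=[
    {"travel": [0,0,-0.012],"turn": [0,0,0]},
    {"travel": [0,0,-0.024],"turn": [0,0,0]},
    {"travel": [0,0,-0.036],"turn": [0,0,0]},
    {"travel": [0,0,-0.048],"turn": [0,0,0]},
    {"travel": [0,0,-0.06],"turn": [0,0,0]},
  ],
)

```text
time: 6.1
position: [0.6948, 0.0466, 0.2689]
tool_rot: [-2.069, -2.361, -0.004]
ft_force: [-0.2, -0.2, -1.3]
grip_width: 0.065
grip_force: 35.0
```

```bash
python3 -c "
from h import *
go([.54,.303,.268],26.4)
s=save('side','s2.png')
s=s[100:360,200:460,::-1];s=cv2.resize(s,None,fx=2.2,fy=2.2);s=np.clip((s/255.)**.6*300,0,255).astype('uint8');cv2.imwrite('pics/s2.png',s)
"
```

```text
t 6.1 pos [0.6948 0.0466 0.2689] F [-0.2 -0.2 -1.3] grip 0.065 35.0
 travel [0.2745, -0.1197, 0.0018] turn [0.06, -0.2, -18.84]
```

View pics/s2.png

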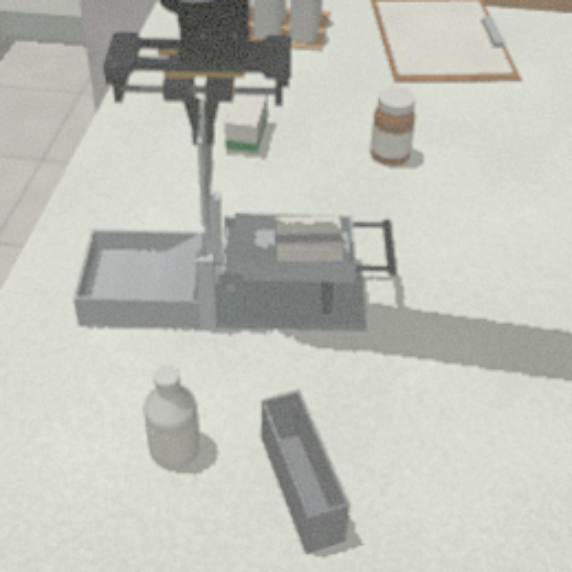

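The side view shows the plate hanging straight, clear above the posts, with the carton still in the tray. Carrying it to the bin.

>>> step_arm(
  commands=[
    {"travel": [0.04,-0.018,0],"turn": [0,0,-3]},
    {"travel": [0.08,-0.035,0],"turn": [0,0,-6]},
    {"travel": [0.115,-0.05,0],"turn": [0,0,-9]},
    {"travel": [0.15,-0.065,0],"turn": [0,0,-11]},
    {"travel": [0.18,-0.08,0],"turn": [0,0,-13]},
  ],
)

```text
time: 6.65
position: [0.5905, 0.2167, 0.2684]
tool_rot: [-1.784, -2.582, -0.005]
ft_force: [0.2, 0.8, -1.6]
grip_width: 0.066
grip_force: 35.0
```

```bash
python3 -c "
from h import *
go([.538,.3065,.25],26.4)
save('wrist','w2.png')
"
```

```text
t 6.65 pos [0.5905 0.2167 0.2684] F [ 0.2  0.8 -1.6] grip 0.066 35.0
 travel [0.1025, -0.0174, 0.0188] turn [0.08, -0.24, -5.68]
```

View pics/w2.png

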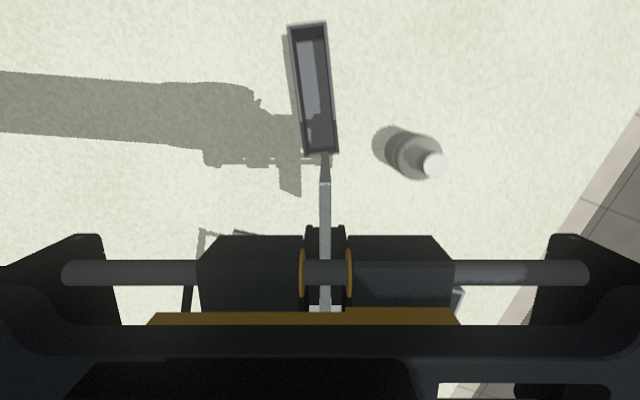

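The bin's rim corners are at about (287,27), (327,22), (339,152) and (303,156). The plate's far top corner is at about (325,183).

```bash
python3 -c "
from h import *
s=ctrl.get_state()
B=np.array([onz('wrist',u,v,.07,s) for u,v in[(287,27),(327,22),(339,152),(303,156)]])
print(B.round(3).tolist(),B.mean(0)); d=B[0]+B[1]-B[2]-B[3];print(np.degrees(np.arctan2(d[1],d[0])),np.linalg.norm(d)/2)
R=Rn.from_rotvec(s['tool_rot']).as_matrix()
print('plate end in tool',(R.T@(onz('wrist',325,183,s['position'][2]+.017,s)-s['position'])))
"
```

```text
[[0.487, 0.366, 0.07], [0.526, 0.386, 0.07], [0.591, 0.261, 0.07], [0.552, 0.24, 0.07]] [0.53910217 0.31328768 0.07      ]
117.26606736553438 0.14105553523414702
plate end in tool [ 0.04436184  0.00037101 -0.01655701]
```

```bash
python3 -c "
from h import *
go([.5365,.3145,.11],26.9)
"
```

```text
t 6.7 pos [0.5868 0.224  0.2684] F [-3.9  5.2 -2.1] grip 0.064 35.0
 travel [0.101, -0.0139, 0.1594] turn [0.0, -0.57, -5.63]
```

>>> step_arm(
  commands=[
    {"travel": [0.03,-0.005,0],"turn": [0,-0.3,-2]},
    {"travel": [0.06,-0.009,0],"turn": [0,-0.5,-4]},
    {"travel": [0.09,-0.013,0.01],"turn": [0,-0.5,-5.6]},
    {"travel": [0.101,-0.014,0.015],"turn": [0,-0.5,-5.6]},
    {"travel": [0.101,-0.014,0.015],"turn": [0,-0.5,-5.6]},
  ],
)

```text
time: 7.2
position: [0.5418, 0.3058, 0.2525]
tool_rot: [1.655, 2.666, -0.006]
ft_force: [0.3, -0.9, -2.8]
grip_width: 0.065
grip_force: 35.0
```

>>> step_arm(
  commands=[
    {"travel": [0,0,0],"turn": [0,0,0]},
    {"travel": [0,0,0.01],"turn": [0,0,0]},
    {"travel": [0,0,0.02],"turn": [0,0,0]},
    {"travel": [0,0,0.03],"turn": [0,0,0]},
    {"travel": [0,0,0.03],"turn": [0,0,0]},
  ],
)

```text
time: 7.7
position: [0.5424, 0.3029, 0.221]
tool_rot: [1.661, 2.663, -0.009]
ft_force: [-0.1, -0.2, -1.9]
grip_width: 0.066
grip_force: 35.0
```

```bash
python3 -c "
from h import *
go([.5365,.3145,.11],26.9)
"
```

```text
t 7.7 pos [0.5424 0.3029 0.221 ] F [-0.1 -0.2 -1.9] grip 0.066 35.0
 travel [0.0136, 0.0001, 0.1109] turn [-0.19, 0.35, -0.8]
```

>>> step_arm(
  commands=[
    {"travel": [0.013,0,0],"turn": [0,0.3,-0.8]},
    {"travel": [0.013,0,0.01],"turn": [0,0.3,-0.8]},
    {"travel": [0.013,0,0.02],"turn": [0,0.3,-0.8]},
    {"travel": [0.013,0,0.03],"turn": [0,0.3,-0.8]},
    {"travel": [0.013,0,0.03],"turn": [0,0.3,-0.8]},
  ],
)

```text
time: 8.2
position: [0.5366, 0.3148, 0.1911]
tool_rot: [-1.642, -2.677, 0.005]
ft_force: [0.2, -0.7, -2.3]
grip_width: 0.067
grip_force: 35.0
```

```bash
python3 -c "
from h import *
go([.5365,.3145,.11],26.9)
s=save('side','s3.png')
s=s[150:360,220:430,::-1];s=cv2.resize(s,None,fx=2.6,fy=2.6);s=np.clip((s/255.)**.6*300,0,255).astype('uint8');cv2.imwrite('pics/s3.png',s)
"
```

```text
t 8.2 pos [0.5366 0.3148 0.1911] F [ 0.2 -0.7 -2.3] grip 0.067 35.0
 travel [-0.0001, 0.0001, 0.0811] turn [-0.18, 0.06, 0.04]
```

View pics/s3.png

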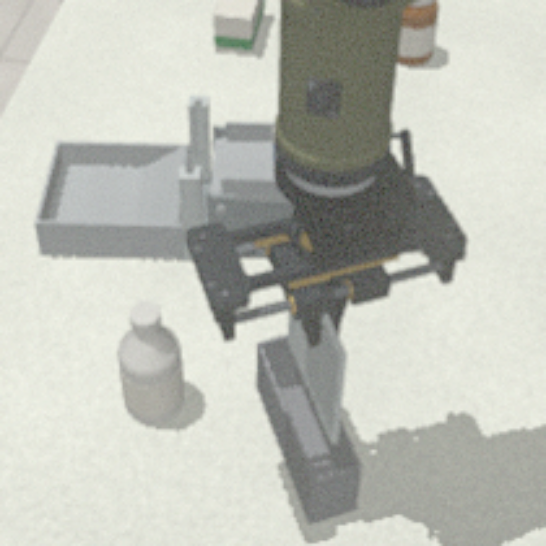

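The plate hangs just above the bin. Its near lower corner is at about (335,445) in the crop, and the bin's near rim corners are around (293,470) and (357,458). Checking the clearance numerically.

```bash
python3 -c "
from h import *
g=lambda u,v,z:onz('side',u/2.6+220,v/2.6+150,z)
a=np.radians(27);X=np.array([np.cos(a),np.sin(a)]);Y=np.array([-X[1],X[0]])
B=np.array([.543,.308])
for p in [g(335,445,.088),g(345,350,.208),g(290,320,.208)]:
  d=p[:2]-B;print(p.round(3),'binframe',(d@X).round(4),(d@Y).round(4))
for p in [g(258,347,.07),g(357,460,.07)]:
  d=p[:2]-B;print(p.round(3),'binframe',(d@X).round(4),(d@Y).round(4))
"
```

```text
[0.514 0.357 0.088] binframe -0.0034 0.0567
[0.514 0.353 0.208] binframe -0.0056 0.0531
[0.557 0.332 0.208] binframe 0.0236 0.0147
[0.593 0.258 0.07 ] binframe 0.0216 -0.0673
[0.495 0.357 0.07 ] binframe -0.0204 0.0651
```

The plate is centred within a few mm, so I'll lower it.

>>> step_arm(
  commands=[
    {"travel": [0,0.002,0.009],"turn": [0,0,0]},
    {"travel": [0,0.002,0.018],"turn": [0,0,0]},
    {"travel": [0,0.002,0.027],"turn": [0,0,0]},
    {"travel": [0,0.002,0.036],"turn": [0,0,0]},
    {"travel": [0,0.002,0.045],"turn": [0,0,0]},
  ],
)

```text
time: 8.75
position: [0.5393, 0.3164, 0.1474]
tool_rot: [1.642, 2.678, 0.0]
ft_force: [0.4, 0.2, -0.9]
grip_width: 0.068
grip_force: 35.0
```

>>> step_arm(
  commands=[
    {"travel": [0,0,0.008],"turn": [0,0,0]},
    {"travel": [0,0,0.016],"turn": [0,0,0]},
    {"travel": [0,0,0.024],"turn": [0,0,0]},
    {"travel": [0,0,0.031],"turn": [0,0,0]},
    {"travel": [0,0,0.034],"turn": [0,0,0]},
  ],
)

```text
time: 9.25
position: [0.5391, 0.3164, 0.1135]
tool_rot: [1.642, 2.678, -0.001]
ft_force: [0.3, -0.6, -2.0]
grip_width: 0.067
grip_force: 35.0
```

>>> step_arm(
  commands=[
    {"travel": [0,0,0],"turn": [0,0,0]},
    {"travel": [0,0,0.002],"turn": [0,0,0]},
    {"travel": [0,0,0.002],"turn": [0,0,0]},
  ],
)

```text
time: 9.55
position: [0.5396, 0.3166, 0.1127]
tool_rot: [1.642, 2.677, 0.001]
ft_force: [-0.3, -0.9, -1.4]
grip_width: 0.06
grip_force: 35.0
```

>>> step_arm(
  commands=[
    {"travel": [0,0,0.001],"turn": [0,0,0]},
    {"travel": [0,0,0.002],"turn": [0,0,0]},
    {"travel": [0,0,0.003],"turn": [0,0,0]},
    {"travel": [0,0,0.004],"turn": [0,0,0]},
    {"travel": [0,0,0.004],"turn": [0,0,0]},
  ],
)

```text
time: 10.05
position: [0.5394, 0.3165, 0.1083]
tool_rot: [1.642, 2.678, 0.0]
ft_force: [0.4, -0.0, -1.1]
grip_width: 0.064
grip_force: 35.0
```

>>> step_arm(
  commands=[
    {"travel": [0,0,0],"turn": [0,0,0]},
    {"travel": [0,0,0],"turn": [0,0,0]},
    {"travel": [0,0,0],"turn": [0,0,0]},
    {"travel": [0,0,0],"turn": [0,0,0]},
    {"travel": [0,0,0],"turn": [0,0,0]},
  ],
  gripper=0.8,
)

```text
time: 10.55
position: [0.5396, 0.3167, 0.1086]
tool_rot: [1.642, 2.678, 0.001]
ft_force: [-0.6, 0.5, -0.3]
grip_width: 0.435
grip_force: 0.0
```

>>> step_arm(
  commands=[
    {"travel": [0,0,-0.015],"turn": [0,0,0]},
    {"travel": [0,0,-0.03],"turn": [0,0,0]},
    {"travel": [0,0,-0.05],"turn": [0,0,0]},
    {"travel": [0,0,-0.08],"turn": [0,0,0]},
    {"travel": [0,0,-0.12],"turn": [0,0,0]},
  ],
)

```text
time: 11.05
position: [0.5388, 0.3162, 0.2298]
tool_rot: [-1.643, -2.678, 0.001]
ft_force: [0.1, 0.4, 0.8]
grip_width: 0.783
grip_force: 0.0
```

```bash
python3 -c "
from h import *
go([.4725,.0105,.22],7.1)
"
```

```text
t 11.05 pos [0.5388 0.3162 0.2298] F [0.1 0.4 0.8] grip 0.783 0.0
 travel [-0.2424, -0.1976, 0.01] turn [-0.03, 0.03, 19.85]
```

The plate is released and the gripper is clear. Moving to above the handle with the jaw set to about 30 mm.

>>> step_arm(
  commands=[
    {"travel": [-0.035,-0.028,0],"turn": [0,0,0]},
    {"travel": [-0.07,-0.057,0],"turn": [0,0,0]},
    {"travel": [-0.1,-0.085,0],"turn": [0,0,0]},
    {"travel": [-0.13,-0.106,0],"turn": [0,0,0]},
    {"travel": [-0.16,-0.13,0.005],"turn": [0,0,0]},
  ],
  gripper=0.36,
)

```text
time: 11.55
position: [0.4967, 0.1137, 0.2259]
tool_rot: [1.642, 2.675, 0.007]
ft_force: [-0.2, -0.5, -1.0]
grip_width: 0.433
grip_force: 0.0
```

>>> step_arm(
  commands=[
    {"travel": [-0.03,-0.025,0],"turn": [0,0,4]},
    {"travel": [-0.06,-0.05,0],"turn": [0,0,8]},
    {"travel": [-0.082,-0.068,0.005],"turn": [0,0,12]},
    {"travel": [-0.082,-0.068,0.005],"turn": [0,0,19.8]},
    {"travel": [-0.082,-0.068,0.005],"turn": [0,0,19.8]},
  ],
)

```text
time: 12.05
position: [0.4728, 0.0104, 0.2192]
tool_rot: [2.082, 2.352, 0.004]
ft_force: [-0.5, -0.5, 0.7]
grip_width: 0.361
grip_force: 0.0
```

>>> step_arm(
  commands=[
    {"travel": [0,0,0],"turn": [0,0,0]},
    {"travel": [0,0,0],"turn": [0,0,0]},
    {"travel": [0,0,0],"turn": [0,0,0]},
  ],
)

```text
time: 12.35
position: [0.4728, 0.0118, 0.2184]
tool_rot: [2.075, 2.358, 0.001]
ft_force: [0.5, -1.1, 0.3]
grip_width: 0.359
grip_force: 0.0
```

```bash
python3 -c "
from h import *
go([.4725,.0105,.22],7.1)
w=save('wrist','w4.png')
s=save('side','s4.png')
s=s[150:360,220:430,::-1];s=cv2.resize(s,None,fx=1.9,fy=1.9);s=np.clip((s/255.)**.6*300,0,255).astype('uint8')
w=cv2.resize(w[:,120:520,::-1],None,fx=1,fy=1);w=w[:399]
cv2.imwrite('pics/ws4.png',np.hstack([w,s]))
"
```

```text
t 12.35 pos [0.4728 0.0118 0.2184] F [ 0.5 -1.1  0.3] grip 0.359 0.0
 travel [-0.0013, -0.0005, -0.0016] turn [0.04, 0.01, 0.21]
```

View pics/ws4.png

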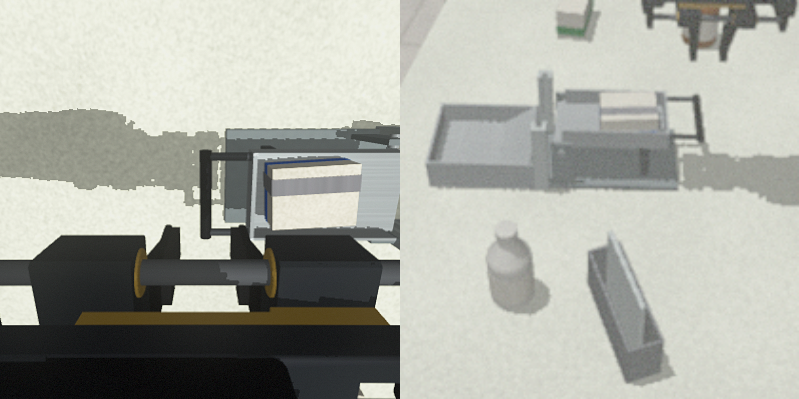

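In the composite the plate stands in the bin (right). On the left the handle bar runs from (326,150) to (326,238) in full-image pixels, centred between the fingertips. Refining the handle position and computing the descent.

```bash
python3 -c "
from h import *
s=ctrl.get_state()
a=onz('wrist',326,150,.09,s);b=onz('wrist',325.5,238,.09,s);print(a,b,(a+b)/2,np.degrees(np.arctan2(-(a-b)[0],(a-b)[1])))
m=(a+b)/2
go([.4725,.0115,.086],7.1)
"
```

```text
[0.46898103 0.05353616 0.09      ] [ 0.48035577 -0.0389511   0.09      ] [0.4746684  0.00729253 0.09      ] 7.011431993886231
t 12.45 pos [0.4727 0.0116 0.2183] F [-0.3  0.7  0.2] grip 0.359 0.0
 travel [-0.0, -0.0003, 0.1323] turn [0.03, 0.01, 0.15]
```

>>> step_arm(
  commands=[
    {"travel": [0,0.001,0.02],"turn": [0,0,0]},
    {"travel": [0,0.001,0.04],"turn": [0,0,0]},
    {"travel": [0,0.001,0.06],"turn": [0,0,0]},
    {"travel": [0,0.001,0.08],"turn": [0,0,0]},
    {"travel": [0,0.001,0.095],"turn": [0,0,0]},
  ],
)

```text
time: 12.95
position: [0.4732, 0.0114, 0.1221]
tool_rot: [-2.077, -2.357, 0.001]
ft_force: [-0.1, -0.5, 0.6]
grip_width: 0.361
grip_force: 0.0
```

>>> step_arm(
  commands=[
    {"travel": [0,0,0.01],"turn": [0,0,0]},
    {"travel": [0,0,0.02],"turn": [0,0,0]},
    {"travel": [0,0,0.03],"turn": [0,0,0]},
    {"travel": [0,0,0.038],"turn": [0,0,0]},
    {"travel": [0,0,0.038],"turn": [0,0,0]},
  ],
)

```text
time: 13.45
position: [0.473, 0.0112, 0.0844]
tool_rot: [-2.078, -2.356, 0.001]
ft_force: [-1.3, -1.5, -0.4]
grip_width: 0.36
grip_force: 0.0
```

>>> step_arm(
  commands=[
    {"travel": [0,0,0],"turn": [0,0,0]},
    {"travel": [0,0,0],"turn": [0,0,0]},
    {"travel": [0,0,0],"turn": [0,0,0]},
    {"travel": [0,0,0],"turn": [0,0,0]},
    {"travel": [0,0,0],"turn": [0,0,0]},
  ],
  gripper=0,
  force=10,
)

```text
time: 13.95
position: [0.4735, 0.0112, 0.0857]
tool_rot: [-2.078, -2.356, -0.001]
ft_force: [-2.0, -0.6, 4.8]
grip_width: 0.131
grip_force: 10.0
```

>>> step_arm(
  commands=[
    {"travel": [0,0,0],"turn": [0,0,0]},
    {"travel": [0,0,0],"turn": [0,0,0]},
    {"travel": [0,0,0],"turn": [0,0,0]},
  ],
  force=25,
)

```text
time: 14.25
position: [0.4735, 0.0113, 0.0857]
tool_rot: [-2.078, -2.356, -0.001]
ft_force: [-2.3, 0.3, 5.8]
grip_width: 0.129
grip_force: 25.0
```

The bar is gripped (opening about 11.5 mm). Now lifting slowly along the arc.

>>> step_arm(
  commands=[
    {"travel": [0,0.0005,-0.0039],"turn": [0,0,0]},
    {"travel": [0,0.001,-0.0078],"turn": [0,0,0]},
    {"travel": [0,0.0016,-0.0117],"turn": [0,0,0]},
    {"travel": [0,0.0023,-0.0156],"turn": [0,0,0]},
    {"travel": [0,0.003,-0.0194],"turn": [0,0,0]},
  ],
)

```text
time: 14.75
position: [0.4763, 0.0116, 0.1048]
tool_rot: [-2.078, -2.356, 0.0]
ft_force: [-1.2, 0.2, -3.3]
grip_width: 0.127
grip_force: 25.0
```

>>> step_arm(
  commands=[
    {"travel": [0,0.0008,-0.0038],"turn": [0,0,0]},
    {"travel": [0,0.0017,-0.0076],"turn": [0,0,0]},
    {"travel": [0,0.0027,-0.0114],"turn": [0,0,0]},
    {"travel": [0,0.0038,-0.0152],"turn": [0,0,0]},
    {"travel": [0,0.0049,-0.0189],"turn": [0,0,0]},
  ],
)

```text
time: 15.25
position: [0.4809, 0.0122, 0.1238]
tool_rot: [-2.078, -2.355, 0.001]
ft_force: [-4.3, -0.2, -3.1]
grip_width: 0.124
grip_force: 25.0
```

```bash
cat >> h.py <<'E'
def carton(save_as):
    r=cv2.cvtColor(cv2.imread('pics/s4.png'),6).astype(float)
    im=save('side',save_as);g=cv2.cvtColor(im,cv2.COLOR_RGB2GRAY).astype(float)
    d=cv2.GaussianBlur(np.abs(g-r),(0,0),1.5);sl=np.s_[206:240,244:290]
    print('pan diff mean',d[sl].mean().round(1),'max',d[sl].max().round(1),'frac>20',(d[sl]>20).mean().round(2))
    w=save('wrist','w_'+save_as);k=cv2.cvtColor(w,cv2.COLOR_RGB2HSV)
    m=((k[...,0]>105)&(k[...,0]<125)&(k[...,1]>120)&(k[...,2]>40)).astype('uint8');m[228:]=0
    n,_,st,c=cv2.connectedComponentsWithStats(m);print('blue',[(st[i,4],c[i].round().tolist()) for i in range(1,n) if st[i,4]>15])
E
python3 -c "
from h import *
go([.473,.0112,.0857],7.1);carton('a1.png')
"
```

```text
t 15.25 pos [0.4809 0.0122 0.1238] F [-4.3 -0.2 -3.1] grip 0.124 25.0
 travel [0.0, -0.0079, 0.0381] turn [-0.05, -0.01, 0.06]
pan diff mean 2.9 max 4.1 frac>20 0.0
blue [(np.int32(885), [469.0, 193.0])]
```

>>> step_arm(
  commands=[
    {"travel": [0,0.0012,-0.0037],"turn": [0,0,0]},
    {"travel": [0,0.0025,-0.0074],"turn": [0,0,0]},
    {"travel": [0,0.0038,-0.0111],"turn": [0,0,0]},
    {"travel": [0,0.0052,-0.0148],"turn": [0,0,0]},
    {"travel": [0,0.0067,-0.0184],"turn": [0,0,0]},
  ],
)

```text
time: 15.85
position: [0.4873, 0.013, 0.1423]
tool_rot: [-2.078, -2.355, 0.001]
ft_force: [-6.1, -0.4, 0.3]
grip_width: 0.13
grip_force: 25.0
```

>>> step_arm(
  commands=[
    {"travel": [0,0,0],"turn": [0,0,0]},
    {"travel": [0,0,0],"turn": [0,0,0]},
    {"travel": [0,0,0],"turn": [0,0,0]},
    {"travel": [0,0,0],"turn": [0,0,0]},
    {"travel": [0,0,0],"turn": [0,0,0]},
  ],
)

```text
time: 16.35
position: [0.4873, 0.013, 0.1422]
tool_rot: [-2.078, -2.355, 0.001]
ft_force: [-6.7, 0.4, -0.3]
grip_width: 0.126
grip_force: 25.0
```

```bash
python3 -c "
from h import *
go([.473,.0112,.0857],7.1);carton('a2.png')
"
```

```text
t 16.35 pos [0.4873 0.013  0.1422] F [-6.7  0.4 -0.3] grip 0.126 25.0
 travel [0.0, -0.0143, 0.0566] turn [-0.09, -0.02, 0.05]
pan diff mean 2.9 max 4.0 frac>20 0.0
blue [(np.int32(706), [548.0, 182.0]), (np.int32(95), [513.0, 224.0])]
```

>>> step_arm(
  commands=[
    {"travel": [0,0.001,-0.0022],"turn": [0,0,0]},
    {"travel": [0,0.002,-0.0045],"turn": [0,0,0]},
    {"travel": [0,0.003,-0.0067],"turn": [0,0,0]},
    {"travel": [0,0.004,-0.009],"turn": [0,0,0]},
    {"travel": [0,0.004,-0.009],"turn": [0,0,0]},
  ],
)

```text
time: 16.95
position: [0.4913, 0.0135, 0.1516]
tool_rot: [-2.077, -2.355, 0.001]
ft_force: [-7.4, -0.8, 1.5]
grip_width: 0.129
grip_force: 25.0
```

>>> step_arm(
  commands=[
    {"travel": [0,0,0],"turn": [0,0,0]},
    {"travel": [0,0,0],"turn": [0,0,0]},
    {"travel": [0,0,0],"turn": [0,0,0]},
    {"travel": [0,0,0],"turn": [0,0,0]},
    {"travel": [0,0,0],"turn": [0,0,0]},
  ],
)

```text
time: 17.45
position: [0.4912, 0.0135, 0.1514]
tool_rot: [-2.077, -2.355, 0.001]
ft_force: [-7.2, -0.4, 1.4]
grip_width: 0.129
grip_force: 25.0
```

```bash
python3 -c "
from h import *
go([.473,.0112,.0857],7.1);carton('a3.png')
"
```

```text
t 17.45 pos [0.4912 0.0135 0.1514] F [-7.2 -0.4  1.4] grip 0.129 25.0
 travel [-0.0, -0.0182, 0.0657] turn [-0.1, -0.03, 0.06]
pan diff mean 15.8 max 71.8 frac>20 0.38
blue [(np.int32(109), [623.0, 168.0]), (np.int32(407), [613.0, 204.0])]
```

The carton has slid. Checking where it rests before lowering.

```bash
python3 -c "
from h import *
import time
r=cv2.cvtColor(cv2.imread('pics/s4.png'),6).astype(float)
D=np.array([.473+.195*np.cos(np.radians(7.2)),.0105+.195*np.sin(np.radians(7.2))]);a=np.radians(7.2);X=np.array([np.cos(a),np.sin(a)]);Y=np.array([-X[1],X[0]])
for k in range(2):
  g=cv2.cvtColor(save('side',f'b{k}.png'),cv2.COLOR_RGB2GRAY).astype(float)
  m=(cv2.GaussianBlur(np.abs(g-r),(0,0),1)>20).astype('uint8');m[:,300:]=0;m[:190]=0;m[260:]=0
  n,_,st,c=cv2.connectedComponentsWithStats(m)
  for i in range(1,n):
    if st[i,4]>30:
      x,y,w,h=st[i,:4];print(st[i].tolist(),c[i].round(1))
      for u,v in [(x,y+h/2),(x+w,y+h/2),tuple(c[i])]:
        p=onz('side',u,v,.058)[:2]-D;print('   pan frame',(p@X-.13).round(3),(p@Y).round(3))
"
```

```text
[236, 211, 37, 25, 648] [254.2 222.7]
   pan frame 0.06 0.027
   pan frame -0.041 0.024
   pan frame 0.011 0.022
[236, 211, 37, 25, 652] [254.2 222.7]
   pan frame 0.06 0.027
   pan frame -0.041 0.024
   pan frame 0.011 0.023
```

The carton rests in the pan about 10 mm ahead of the pan point. Lowering the tray back along the arc.

>>> step_arm(
  commands=[
    {"travel": [0,-0.0025,0.0055],"turn": [0,0,0]},
    {"travel": [0,-0.0047,0.011],"turn": [0,0,0]},
    {"travel": [0,-0.007,0.0165],"turn": [0,0,0]},
    {"travel": [0,-0.009,0.022],"turn": [0,0,0]},
    {"travel": [0,-0.0108,0.0274],"turn": [0,0,0]},
  ],
)

```text
time: 18.15
position: [0.4809, 0.0122, 0.1239]
tool_rot: [-2.078, -2.355, 0.0]
ft_force: [-6.1, -1.4, 0.5]
grip_width: 0.129
grip_force: 25.0
```

>>> step_arm(
  commands=[
    {"travel": [0,-0.0011,0.0038],"turn": [0,0,0]},
    {"travel": [0,-0.0022,0.0076],"turn": [0,0,0]},
    {"travel": [0,-0.0032,0.0114],"turn": [0,0,0]},
    {"travel": [0,-0.0041,0.0152],"turn": [0,0,0]},
    {"travel": [0,-0.0049,0.0189],"turn": [0,0,0]},
  ],
)

```text
time: 18.65
position: [0.4763, 0.0116, 0.105]
tool_rot: [-2.078, -2.356, -0.0]
ft_force: [-5.9, 0.2, 0.8]
grip_width: 0.126
grip_force: 25.0
```

>>> step_arm(
  commands=[
    {"travel": [0,-0.0007,0.004],"turn": [0,0,0]},
    {"travel": [0,-0.0014,0.008],"turn": [0,0,0]},
    {"travel": [0,-0.002,0.012],"turn": [0,0,0]},
    {"travel": [0,-0.0025,0.016],"turn": [0,0,0]},
    {"travel": [0,-0.003,0.019],"turn": [0,0,0]},
  ],
)

```text
time: 19.15
position: [0.4735, 0.0113, 0.0859]
tool_rot: [2.078, 2.356, 0.001]
ft_force: [-4.3, -0.1, 6.3]
grip_width: 0.125
grip_force: 25.0
```

>>> step_arm(
  commands=[
    {"travel": [0,0,0.0005],"turn": [0,0,0]},
    {"travel": [0,0,0.0005],"turn": [0,0,0]},
    {"travel": [0,0,0.0005],"turn": [0,0,0]},
  ],
)

```text
time: 19.45
position: [0.4735, 0.0112, 0.0859]
tool_rot: [-2.078, -2.356, -0.001]
ft_force: [-5.5, -1.0, 1.6]
grip_width: 0.128
grip_force: 25.0
```

>>> step_arm(
  commands=[
    {"travel": [0,0,0],"turn": [0,0,0]},
    {"travel": [0,0,0],"turn": [0,0,0]},
    {"travel": [0,0,0],"turn": [0,0,0]},
    {"travel": [0,0,0],"turn": [0,0,0]},
    {"travel": [0,0,0],"turn": [0,0,0]},
  ],
  gripper=0.36,
)

```text
time: 19.95
position: [0.4743, 0.0113, 0.0856]
tool_rot: [2.078, 2.355, 0.003]
ft_force: [-0.1, 0.2, 0.7]
grip_width: 0.353
grip_force: 0.0
```

>>> step_arm(
  commands=[
    {"travel": [0,0,-0.01],"turn": [0,0,0]},
    {"travel": [0,0,-0.025],"turn": [0,0,0]},
    {"travel": [0,0,-0.05],"turn": [0,0,0]},
    {"travel": [0,0,-0.08],"turn": [0,0,0]},
    {"travel": [0,0,-0.12],"turn": [0,0,0]},
  ],
)

```text
time: 20.45
position: [0.4726, 0.011, 0.2061]
tool_rot: [-2.078, -2.355, 0.002]
ft_force: [0.7, 0.8, -0.8]
grip_width: 0.357
grip_force: 0.0
```

>>> step_arm(
  commands=[
    {"travel": [0,0,-0.02],"turn": [0,0,0]},
    {"travel": [0,0,-0.02],"turn": [0,0,0]},
    {"travel": [0,0,-0.02],"turn": [0,0,0]},
    {"travel": [0,0,-0.02],"turn": [0,0,0]},
    {"travel": [0,0,-0.02],"turn": [0,0,0]},
  ],
)

```text
time: 20.95
position: [0.4727, 0.0111, 0.224]
tool_rot: [-2.078, -2.355, 0.002]
ft_force: [0.7, 0.1, 0.5]
grip_width: 0.36
grip_force: 0.0
```

```bash
python3 -c "
from h import *
go([.4735,.0112,.22],7.1)
r=cv2.cvtColor(cv2.imread('pics/s4.png'),6).astype(float)
g=cv2.cvtColor(save('side','c.png'),cv2.COLOR_RGB2GRAY).astype(float)
m=(cv2.GaussianBlur(np.abs(g-r),(0,0),1)>20).astype('uint8')
n,_,st,c=cv2.connectedComponentsWithStats(m);print([x.tolist() for x in st[1:] if x[4]>10])
"
```

```text
t 20.95 pos [0.4727 0.0111 0.224 ] F [0.7 0.1 0.5] grip 0.36 0.0
 travel [0.0, 0.0008, 0.004] turn [-0.09, 0.02, 0.06]
[[382, 0, 22, 11, 46], [506, 4, 112, 23, 301], [444, 36, 21, 7, 35], [374, 108, 3, 6, 16], [407, 111, 8, 17, 51], [379, 114, 24, 9, 125], [373, 119, 9, 8, 29], [346, 130, 34, 16, 195], [411, 131, 13, 4, 30], [424, 136, 6, 14, 42], [353, 148, 19, 17, 176], [394, 149, 30, 24, 236], [347, 151, 3, 7, 14], [386, 150, 8, 12, 63], [424, 156, 5, 4, 15], [349, 162, 5, 4, 17], [372, 177, 5, 6, 20], [387, 179, 6, 5, 19], [325, 198, 33, 21, 426], [237, 211, 36, 25, 656], [343, 215, 6, 3, 11]]
```

Compared with the earlier side view, only the arm and the carton have changed. The tray handle and the plate are where they were.

```bash
python3 -c "
from bench import ctrl
print(ctrl.close_job())"
```

```text
the job is handed in; nothing more can be done
None
```

The job is handed in, but no verdict came back; at my last camera check the plate was standing in the bin, the carton was at rest in the pan, the tray was down on its rest, and the gripper was clear.

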